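Index the tube mixer's wheel to its loading position

ROBOT

A 7-joint arm with a two-finger parallel gripper is mounted at the origin on a cart in front of the work surface, level with it; the furniture and walls round the work are solid. World frame = base frame: x ahead of the robot, y to its left, z up, the work surface at z = 0. Lengths are in m, angles in rad, forces in N, time in s.
With the tool pointing down it reaches from about 0.35 to 0.9 m from the base axis. Payload 8.1 kg.
Tool frame: the origin (TCP) lies on the front face of the gripper's body, between the roots of the fingers; the fingertips stand 66 mm ahead of it and the grasp point (between the pads) lies 47 mm ahead of it; x points along the fingers, y is the direction in which the jaws open and shut, and the axes are right-handed (so a half turn about x gives the same grasp; the last joint's range is limited). The gripper opens to 92 mm and grips with 3 to 60 N. Pads are 19 mm wide; open, the fingers measure 130 mm over their backs; the gripper's body (75 mm by 190 mm) begins 47 mm behind the grasp point.
Start: joints at [-0.103, 0.434, 0.025, 1.573, -0.012, 1.134, -0.075], TCP at [0.625, -0, 0.292] pointing down, gripper open.
Joint ranges: [-2.62, 2.62], [-0.44, 2.09], [-1.27, 1.32], [0.08, 2.57], [-1.32, 4.46], [0.12, 2], [-2.74, 2.74]. Speed limits (rad/s): [2.22, 2.22, 3.01, 3.01, 3.14, 3.14, 3.14].

INTERFACE

Orientations are given as a unit quaternion [x, y, z, w].
In Python, from station import sense, snapshot, get_calibration, hand_in gives the robot as it stands.
- The arm moves only by the tool jog_arm, never from a script. Its argument "moves" is a list of rows, each a list of 5 numbers: the closure in counts, from 0 (fully open) to 255 (shut), then the shift along the world's x, y, z in m, then the turn about the world's z in rad. A call has 1 to 10 rows; each row is the pose to reach, as a shift and turn from the pose commanded when the call began; what a row does not reach only later rows make up. A row lasts 1/10 s, in which the tool goes at most 50 mm and 8.59 degrees, less where a joint would pass 70% of its speed; a pose out of reach is approached as far as the arm can. A call with a gripper value outside its range is refused whole. The fingers move at their own pace and stop on an object; the grip force is fixed at half the most. Time passes only in rows, so rows that repeat a pose let the fingers close. It gives the time, the measured TCP pose, the force and the opening at its end, in the units of the state.
- sense(): the state, without advancing time (a new reading comes with each control period).
- snapshot(name): name is "scene" or "side" or "wrist"; returns (picture, depth): 384x512x3 uint8, red, green, blue; 384x512 float32, m along the optical axis (not along the pixel's ray), 0 where there is no reading.
- get_calibration(name): a dict with "intrinsics" (3x3 intrinsics, pixels), "T" (4x4, takes a point from camera to world coordinates); the wrist camera has in their place "mount" (4x4, takes a point from camera to tool coordinates, whose origin is the TCP and whose axes are the tool frame's). Camera axes: x right, y up, looking along -z (the intrinsics and any distortion apply to the point x, -y, -z); pixel columns grow to the right and rows downward; lengths in m; the calibration is good to about 2 mm. A picture is of the moment at which its call begins: read the wrist's pose just before it. get_calibration takes no time and is no camera call.
- hand_in(): hands the job in, once; it reports no verdict.
The state is a dict: "time_s": time; "qpos": joint angles; "qd": joint speeds; "tau": joint torques, N m; "ee_pos": TCP position; "eef_rot": TCP orientation; "ft_force": force on the tool from outside, world axes, zero at the start; "wrist_torque": the same for the moment, N m; "opening": finger opening in m.
Only numpy, scipy, OpenCV 4.12 (cv2) and the standard library are available. Lean on these libraries where they do the work, as an engineer would, in place of code of your own. Each camera call takes 0.05 s, during which the arm holds its last target.

TASK

Turn the tube mixer's wheel, either way round, by pushing at its spokes with the fingers, spoke after spoke as needed, until the yellow spoke with the empty socket points straight up, ready for loading, and leave it standing there. Push gently: do not fling the wheel round or press hard on it. Do not grip or lift anything, and leave the cup and the two little bottles beside the mixer where they stand.

Things in the scene. Friction and masses are not known exactly. Their poses are not given: they have to be found in the camera images.
- mixer: tube mixer fixed to the bench: white housing 120 x 160 mm, 180 mm high, with a five-spoked wheel on its front. Origin on the bench; own x runs along the axle from the wheel to the back, y to the left seen from in front, z up. Housing front face at own x = -15 mm, back at 105 mm, its grey foot 130 x 170 mm. Place and yaw vary.
- mixer_wheel: upright wheel of five spokes every 72 degrees, without rim. Origin at the hub's centre on the level axle, in the spokes' plane: at own x = -55 mm of the mixer, 150 mm above the bench. Own x is the axle, as the mixer's x; own z points along the YELLOW spoke (must point up). Hub radius 24 mm, reaching 25 mm in front of the spokes' plane. It turns either way, without stops or detents.
- spoke_end (a point): point on the yellow spoke's centre line, 84 mm from the axle, where bar and socket meet. Every spoke (one yellow, four grey) is a bar 12 mm thick along the axle and 10 mm wide from the hub to here, then a round socket of 26 mm diameter to 120 mm from the axle. The wheel is balanced and stays where left: friction 0.15 N m, so about 2 N here moves it.
- open_socket (a point): mouth of the empty yellow socket, on the yellow spoke's centre line 120 mm from the axle; 270 mm above the bench when straight up. The four grey sockets are filled: a small white cap stands out to 128 mm (looks only, nothing to feel).
- orange_cup: specimen cup with orange lid, 52 mm diameter, 56 mm high, loose, origin under its centre; stands at one side of the mixer, to be left alone
- red_cap_bottle: amber bottle with red cap, 31 mm diameter, 78 mm high, loose, origin under its centre; stands at the other side of the mixer, to be left alone
- white_cap_bottle: small oil bottle with white cap, 24 mm diameter, 55 mm high, loose, origin under its centre; stands in front of the wheel, to be left alone

How it is judged:
On the way, in this order (a step that is already met when the one before it is completed fails the run):
1. a finger pushes at the wheel (contact force between the fingers and mixer_wheel above 0.5 N), for 0.1 s.
2. the yellow spoke has come up to within 0.1 rad of straight up (angle between mixer_wheel's own z axis and vertical below 0.1 rad), for 0.2 s.
At the end, for the whole second after the job is handed in: The yellow spoke points straight up within 0.1 rad (about 6 degrees) and the wheel is at rest; the cup and both bottles stand upright within 15 mm of where they were (angle between mixer_wheel's own z axis and vertical below 0.1 rad and angular speed of mixer_wheel below 0.1 rad/s and distance of each of orange_cup, red_cap_bottle, white_cap_bottle from where it was at the start of the episode below 0.015 m and angle between each of orange_cup, red_cap_bottle, white_cap_bottle's own z axis and vertical below 0.2 rad); the robot touches nothing.
It fails at once if the wheel is flung round (faster than 5 rad/s) (angular speed of mixer_wheel above 5 rad/s).
It fails at once if the fingers press on the wheel, or squeeze it, with more than 30 N (contact force between the fingers and mixer_wheel above 30 N).
It fails at once if the cup or a bottle is lifted, shifted by 15 mm or more, or tipped (not (distance of each of orange_cup, red_cap_bottle, white_cap_bottle from where it was at the start of the episode below 0.015 m and angle between each of orange_cup, red_cap_bottle, white_cap_bottle's own z axis and vertical below 0.2 rad)).
It also fails if it takes over 56 s, if anything falls off the work surface, if the arm or the gripper's body presses on something with over 40 N, if the wrist force passes 120 N, or if a joint passes its speed limit or range.

## Working session

There is one attempt and no reset: what is moved stays moved. The work goes in short steps, Python scripts to look and compute and a tool call to move; the robot and the scene stay as the last step left them, time stands still between calls to the robot, and variables do not carry over. Pictures are saved under pics/ and viewed, and the job is handed in when it is done.

Besides the shell and the picture viewer there is one more tool, called as name([rows], argument=value, ...), one row to a line, values as JSON. jog_arm: Moves the arm, as the interface text tells. Its arguments: {"type":"object","properties":{"moves":{"type":"array"}},"required":["moves"]}

```bash
ls; mkdir -p pics
python3 - <<'E'
from station import *
import cv2,numpy as np
s=sense();print({k:np.round(v,3) for k,v in s.items()})
for n in("scene","side"):
    p,d=snapshot(n);cv2.imwrite(f"pics/{n}0.png",p[:,:,::-1]);np.savez(f"{n}0.npz",p=p,d=d)
    c=get_calibration(n);print(n,np.round(c["intrinsics"],1),np.round(c["T"],3), {k for k in c})
E
```

```text
pics
{'time_s': np.float64(0.0), 'qpos': array([-0.103,  0.435,  0.025,  1.574, -0.012,  1.134, -0.075]), 'qd': array([-0.   ,  0.   , -0.   , -0.001, -0.   , -0.001, -0.001]), 'tau': array([ 0.0000e+00, -6.6785e+01,  9.8500e-01, -3.1446e+01, -6.1000e-02,
        4.3000e-02,  0.0000e+00]), 'ee_pos': array([ 0.625, -0.   ,  0.291]), 'eef_rot': array([-0.5, -0.5,  0.5, -0.5]), 'ft_force': array([-0.77 , -0.426,  0.567]), 'wrist_torque': array([-0.001,  0.028, -0.01 ]), 'opening': np.float64(0.092)}
scene [[495.5   0.  263. ]
 [  0.  495.5 190.3]
 [  0.    0.    1. ]] [[ 4.470e-01  6.380e-01 -6.270e-01 -3.390e-01]
 [-8.950e-01  3.180e-01 -3.140e-01 -3.670e-01]
 [-1.000e-03  7.010e-01  7.130e-01  1.146e+00]
 [ 0.000e+00  0.000e+00  0.000e+00  1.000e+00]] {'intrinsics', 'T'}
side [[479.8   0.  248.6]
 [  0.  479.8 191.6]
 [  0.    0.    1. ]] [[ 0.881  0.186 -0.434  0.053]
 [-0.472  0.381 -0.795 -0.814]
 [ 0.017  0.906  0.424  0.652]
 [ 0.     0.     0.     1.   ]] {'intrinsics', 'T'}
```

View pics/scene0.png

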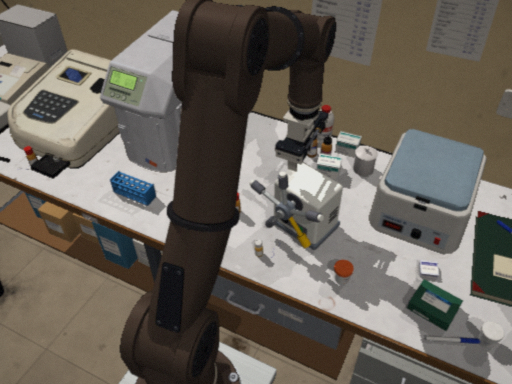

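View pics/side0.png

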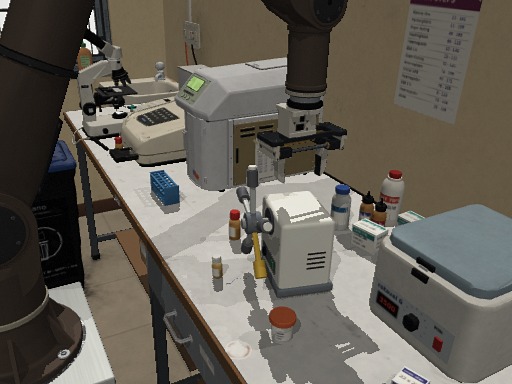

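The yellow spoke hangs downward at about scene (307,243), with the hub near (288,205). The cup is at (343,268), the white bottle at (258,247) and the red bottle at (237,200). I'll zoom in and measure from here.

```bash
python3 - <<'E'
import cv2,numpy as np
a=np.load("scene0.npz")["p"][150:290,220:370,::-1];cv2.imwrite("pics/sz.png",cv2.resize(a,None,fx=4,fy=4,interpolation=cv2.INTER_CUBIC))
a=np.load("side0.npz")["p"][150:350,200:350,::-1];cv2.imwrite("pics/dz.png",cv2.resize(a,None,fx=3,fy=3,interpolation=cv2.INTER_CUBIC))
E
cat > h.py <<'E'
from station import *
import cv2,numpy as np
def world(n,d):
    c=get_calibration(n);K=c["intrinsics"];T=c["T"]
    v,u=np.mgrid[:d.shape[0],:d.shape[1]]
    P=np.stack([(u-K[0,2])/K[0,0]*d,-(v-K[1,2])/K[1,1]*d,-d],-1)
    return P@T[:3,:3].T+T[:3,3]
E
python3 - <<'E'
from h import *
for n in("scene","side"):
    f=np.load(n+"0.npz");p,d=f["p"],f["d"];W=world(n,d);hsv=cv2.cvtColor(p,cv2.COLOR_RGB2HSV)
    R=(W[...,0]>.4)&(W[...,0]<.95)&(W[...,1]>-.4)&(W[...,1]<.3)&(d>0)
    for nm,lo,hi in(("yellow",(18,140,90),(32,255,255)),("orange/red",(0,150,80),(12,255,255))):
        m=(cv2.inRange(hsv,lo,hi)>0)&R
        k,l,st,ce=cv2.connectedComponentsWithStats(m.astype(np.uint8))
        for i in range(1,k):
            if st[i,4]>12:
                q=W[l==i];print(n,nm,st[i],np.round(np.median(q,0),3),np.round(q.min(0),3),np.round(q.max(0),3))
    # housing top
    m=R&(abs(W[...,2]-.18)<.006)&(p.min(-1)>150)
    k,l,st,ce=cv2.connectedComponentsWithStats(m.astype(np.uint8))
    for i in range(1,k):
        if st[i,4]>60:
            q=W[l==i].astype(np.float32);print(n,"top",st[i],cv2.minAreaRect(q[:,:2]),np.median(q[:,2]))
E
```

```text
scene yellow [289 217  22  31 199] [ 0.481 -0.074  0.091] [ 0.462 -0.1    0.026] [ 0.536 -0.021  0.136]
scene yellow [256 248   6   3  13] [0.426 0.03  0.035] [0.42  0.024 0.031] [0.433 0.037 0.042]
scene orange/red [334 260  19  17 253] [ 0.456 -0.209  0.056] [ 0.431 -0.233  0.004] [ 0.514 -0.184  0.063]Traceback (most recent call last):
  File "<stdin>", line 16, in <module>
cv2.error: OpenCV(4.12.0) /io/opencv/modules/imgproc/src/convhull.cpp:143: error: (-215:Assertion failed) total >= 0 && (depth == CV_32F || depth == CV_32S) in function 'convexHull'
```

View pics/sz.png

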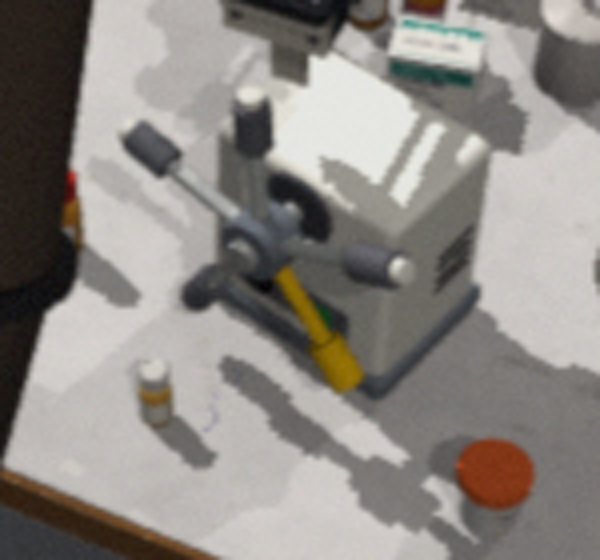

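View pics/dz.png

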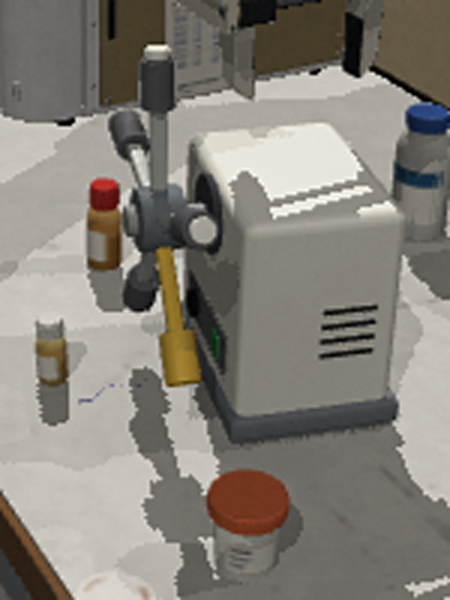

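Both crops show the same wheel state. One grey spoke points roughly straight up, and the yellow spoke points down and to the right seen from the robot, near the mixer foot's corner. Next I'll get the housing pose and the yellow spoke's line.

Run:
```python
from h import *
for n in("scene","side"):
    f=np.load(n+"0.npz");p,d=f["p"],f["d"];W=world(n,d);hsv=cv2.cvtColor(p,cv2.COLOR_RGB2HSV)
    R=(W[...,0]>.4)&(W[...,0]<.95)&(W[...,1]>-.4)&(W[...,1]<.3)&(d>0)
    m=(cv2.inRange(hsv,(18,140,70),(34,255,255))>0)&R
    q=W[m]; q=q[(q[:,1]<-.01)]
    print(n,"yellow",len(q))
    for z0 in np.arange(.02,.14,.01):
        s=q[abs(q[:,2]-z0)<.005]
        if len(s): print(round(z0,3),len(s),np.round(np.median(s,0),3))
    m=R&(abs(W[...,2]-.18)<.008)
    k,l,st,ce=cv2.connectedComponentsWithStats(m.astype(np.uint8))
    for i in range(1,k):
        if st[i,4]>60:
            q=W[l==i].astype(np.float32);print(n,"top",st[i],cv2.minAreaRect(np.ascontiguousarray(q[:,:2])),np.median(q[:,2]))
    # side face / points
    for nm,mm in(("all0.15-.165",R&(abs(W[...,2]-.06)<.005)),):
        q=W[mm]; print(nm,len(q),np.round(q[::max(1,len(q)//40)],3).tolist())
```

```text
scene yellow 220
0.03 1 [ 0.513 -0.091  0.026]
0.04 1 [ 0.52  -0.081  0.036]
0.05 4 [ 0.525 -0.056  0.052]
0.06 2 [ 0.528 -0.044  0.063]
0.07 28 [ 0.471 -0.09   0.072]
0.08 46 [ 0.472 -0.088  0.08 ]
0.09 49 [ 0.478 -0.077  0.09 ]
0.1 27 [ 0.482 -0.064  0.1  ]
0.11 16 [ 0.483 -0.055  0.111]
0.12 22 [ 0.487 -0.046  0.121]
0.13 19 [ 0.492 -0.038  0.128]
scene top [379 149  67  64 464] ((0.7118272185325623, -0.26682931184768677), (0.265597939491272, 0.12398616969585419), 45.731849670410156) 0.17586645
scene top [ 285  163   58   47 1553] ((0.5888521075248718, -0.04111253470182419), (0.15787717700004578, 0.12775589525699615), 74.60736846923828) 0.17991443
scene top [249 180  16  13 110] ((0.5206776857376099, 0.08525402098894119), (0.04740988463163376, 0.025265909731388092), 80.41527557373047) 0.1804135
all0.15-.165 840 [[0.944, 0.066, 0.06], [0.945, -0.011, 0.057], [0.891, 0.055, 0.06], [0.894, 0.003, 0.064], [0.889, 0.0, 0.055], [0.846, 0.012, 0.058], [0.845, 0.001, 0.059], [0.841, -0.001, 0.058], [0.831, 0.009, 0.057], [0.88, -0.101, 0.063], [0.853, -0.045, 0.057], [0.844, -0.042, 0.059
[... 1831 characters left out ...]
11, -0.018, 0.057], [0.832, -0.036, 0.058], [0.854, -0.058, 0.06], [0.823, -0.049, 0.055], [0.5, 0.031, 0.06], [0.538, -0.006, 0.056], [0.438, 0.024, 0.057], [0.619, -0.129, 0.065], [0.63, -0.131, 0.057], [0.567, -0.115, 0.062], [0.549, -0.111, 0.062], [0.539, -0.11, 0.062], [0.553, -0.113, 0.057], [0.48, -0.09, 0.058], [0.651, -0.262, 0.06], [0.651, -0.279, 0.057], [0.65, -0.289, 0.06], [0.464, -0.196, 0.056], [0.482, -0.208, 0.056], [0.651, -0.309, 0.064], [0.448, -0.201, 0.056], [0.451, -0.207, 0.057], [0.461, -0.216, 0.057], [0.475, -0.223, 0.055], [0.651, -0.323, 0.06], [0.449, -0.221, 0.056], [0.466, -0.232, 0.056], [0.637, -0.351, 0.064], [0.652, -0.374, 0.06], [0.651, -0.387, 0.056]]
```

Measured:
- **Housing:** the top rectangle measures 0.158 × 0.128 m, against the stated 0.16 × 0.12. Its long axis lies at 75.4°, so the yaw is −0.255 rad.
- **Hub:** (0.493, −0.016, 0.15), and the yellow line extrapolates to the same point.
- **Yellow spoke:** about 132° from up, on the robot's right. The grey spokes are at about +11.5° (left), −60°, +84° and +156°.

Plan: close the fingers and point them down with the jaw axis along the axle. Push the upper spoke left and down from about 11° to 75°, then push the next spoke the same way until yellow is up.

jog_arm([
  [255, 0, 0, 0.04, 0],
  [255, 0, 0, 0.08, 0],
  [255, -0.03, -0.01, 0.08, -0.1],
  [255, -0.06, -0.02, 0.08, -0.2],
  [255, -0.1, -0.03, 0.08, -0.255],
  [255, -0.139, -0.045, 0.08, -0.255],
  [255, -0.139, -0.045, 0.08, -0.255],
  [255, -0.139, -0.045, 0.08, -0.255],
])

```text
time_s: 0.9
ee_pos: [0.4855, -0.0453, 0.3726]
eef_rot: [0.56, 0.432, -0.559, 0.432]
ft_force: [0.8, 0.6, 0.5]
opening: 0.0324
```

Run:
```python
from h import *
s=sense();print(s["time_s"],s["ee_pos"],s["eef_rot"],s["ft_force"],s["opening"])
a=[]
for n,(r,c) in(("scene",(60,220)),("side",(60,180))):
    p,d=snapshot(n);a.append(cv2.resize(p[r:r+200,c:c+140,::-1],None,fx=2.8,fy=2.8,interpolation=cv2.INTER_CUBIC))
cv2.imwrite("pics/1.png",np.hstack(a))
```

```text
0.9 [ 0.48554359 -0.04525591  0.37255091] [ 0.55992307  0.43205043 -0.55944495  0.43224985] [0.80989412 0.64488765 0.54140101] 0.03237707499437009
```

View pics/1.png

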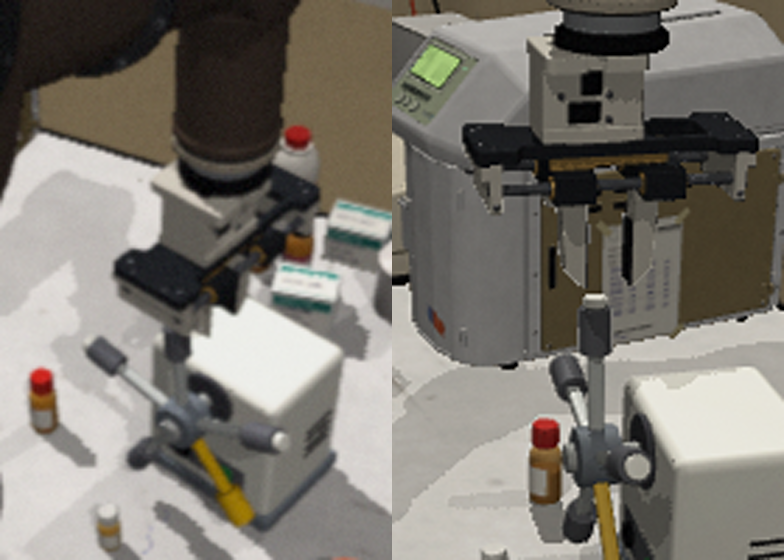

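The gripper sits clear above the wheel, with the fingers still closing and the upper grey spoke's tip (pixel (595,300) in the right half) just to their left. I'll descend beside it and approach gently.

jog_arm([
  [255, 0, 0, -0.02, 0],
  [255, 0, 0, -0.04, 0],
  [255, 0, 0, -0.056, 0],
  [255, 0, 0, -0.056, 0],
  [255, 0.0015, 0.006, -0.056, 0],
  [255, 0.003, 0.012, -0.056, 0],
  [255, 0.0045, 0.017, -0.056, 0],
  [255, 0.006, 0.023, -0.056, 0],
  [255, 0.007, 0.027, -0.056, 0],
])

```text
time_s: 1.9
ee_pos: [0.4935, -0.0175, 0.3167]
eef_rot: [0.56, 0.432, -0.559, 0.433]
ft_force: [0.3, -1.6, 0.2]
opening: 0.0005
```

```bash
cat > look.py <<'E'
from h import *
import sys
s=sense();print(s["time_s"],s["ee_pos"].round(4),s["ft_force"].round(2),s["opening"])
a=[]
for n,(r,c) in(("scene",(90,220)),("side",(90,180))):
    p,d=snapshot(n);a.append(cv2.resize(p[r:r+200,c:c+140,::-1],None,fx=2.8,fy=2.8,interpolation=cv2.INTER_CUBIC))
    W=world(n,d);hsv=cv2.cvtColor(p,cv2.COLOR_RGB2HSV)
    m=(cv2.inRange(hsv,(18,140,70),(34,255,255))>0)&(d>0)
    H=np.array([.493,-.016,.15]);q=W[m]-H;ax=np.array([.968,-.252,0])
    l=q@[.252,.968,0];u=q[:,2];x=q@ax;rr=np.hypot(l,u)
    k=(abs(x)<.025)&(rr>.03)&(rr<.13);
    if k.sum()>10:
        l,u=l[k],u[k];mean=np.degrees(np.arctan2(np.mean(l),np.mean(u)))
        C=np.linalg.svd(np.c_[l-l.mean(),u-u.mean()],full_matrices=0)[2][0]
        C*=np.sign(C@[l.mean(),u.mean()])
        print(n,k.sum(),"angle via hub",mean.round(1),"via line",np.degrees(np.arctan2(*C)).round(1),"rmax",rr[k].max().round(3),"x",np.median(x[k]).round(4))
cv2.imwrite(f"pics/{sys.argv[1]}.png",np.hstack(a))
E
python3 look.py 2
```

```text
1.9 [ 0.4935 -0.0175  0.3167] [ 0.33 -1.64  0.22] 0.0005076102102113481
scene 197 angle via hub -129.4 via line -127.4 rmax 0.118 x -0.0007
side 335 angle via hub -128.0 via line -129.5 rmax 0.119 x 0.0053
```

View pics/2.png

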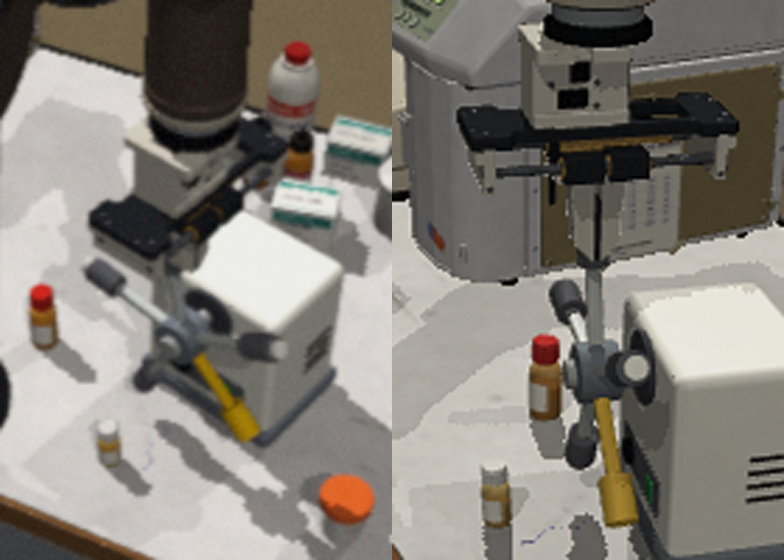

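Contact is made at about 1.6 N, and the wheel has turned about 3–4°; yellow now reads about −129°. The bottles and cup are untouched. I'll push along the arc.

jog_arm([
  [255, 0.0024, 0.0093, -0.001, 0],
  [255, 0.0046, 0.0176, -0.003, 0],
  [255, 0.0067, 0.0257, -0.0056, 0],
  [255, 0.0088, 0.0337, -0.009, 0],
  [255, 0.0107, 0.0412, -0.013, 0],
  [255, 0.0126, 0.0484, -0.0176, 0],
  [255, 0.0144, 0.0552, -0.023, 0],
  [255, 0.016, 0.0616, -0.029, 0],
  [255, 0.0175, 0.0674, -0.035, 0],
  [255, 0.0189, 0.0726, -0.042, 0],
])

```text
time_s: 3.0
ee_pos: [0.512, 0.055, 0.2736]
eef_rot: [-0.56, -0.432, 0.56, -0.432]
ft_force: [-0.2, 0.4, 2.7]
opening: 0.0005
```

```bash
python3 look.py 3
```

```text
3.0 [0.512  0.055  0.2736] [-0.17  0.36  2.68] 0.0005017586946159754
scene 210 angle via hub -78.4 via line -81.9 rmax 0.118 x -0.0007
side 249 angle via hub -79.3 via line -84.1 rmax 0.122 x 0.005
```

View pics/3.png

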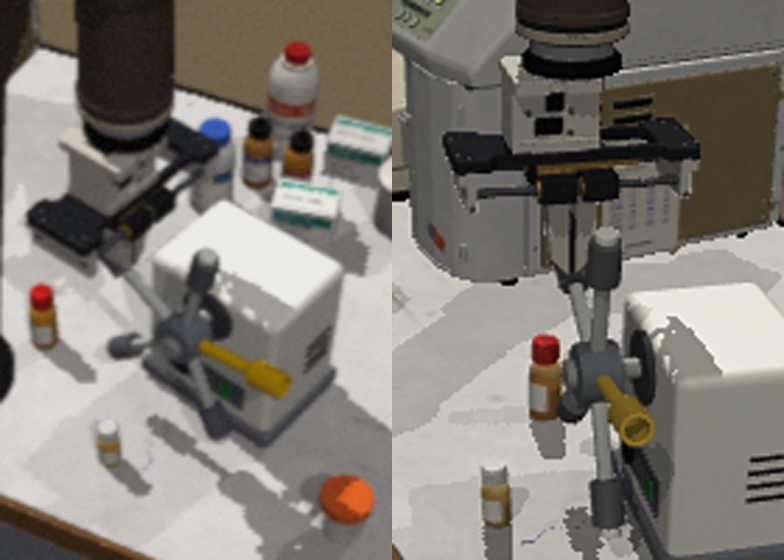

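Yellow is at about −81° and the second grey spoke at about −9°. I'll lift over it and re-enter on its right.

jog_arm([
  [255, 0, 0, 0.05, 0],
  [255, 0, 0, 0.1, 0],
  [255, -0.01, -0.04, 0.1, 0],
  [255, -0.02, -0.08, 0.1, 0],
  [255, -0.032, -0.123, 0.1, 0],
  [255, -0.032, -0.123, 0.1, 0],
  [255, -0.032, -0.123, 0.07, 0],
  [255, -0.032, -0.123, 0.045, 0],
  [255, -0.032, -0.123, 0.042, 0],
])

```text
time_s: 4.0
ee_pos: [0.4784, -0.0681, 0.3137]
eef_rot: [-0.558, -0.433, 0.561, -0.431]
ft_force: [-0.3, 0.8, 0.2]
opening: 0.001
```

```bash
python3 look.py 4
```

```text
4.0 [ 0.4784 -0.0681  0.3137] [-0.28  0.77  0.2 ] 0.0009933531521241048
scene 210 angle via hub -77.5 via line -80.9 rmax 0.119 x -0.0006
side 251 angle via hub -79.2 via line -84.0 rmax 0.121 x 0.0052
```

View pics/4.png

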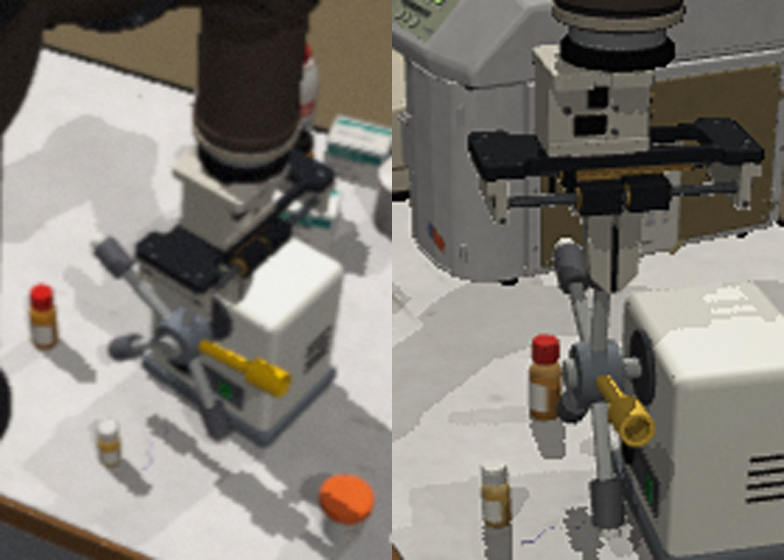

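The fingers are to the right of the second grey spoke, with no contact. Now I'll push it left.

jog_arm([
  [255, 0.0018, 0.007, 0, 0],
  [255, 0.0033, 0.0126, 0, 0],
  [255, 0.005, 0.0194, 0, 0],
  [255, 0.0072, 0.0276, 0, 0],
  [255, 0.0094, 0.036, 0, 0],
  [255, 0.0116, 0.0445, 0, 0],
  [255, 0.0138, 0.053, 0, 0],
  [255, 0.0156, 0.06, -0.001, 0],
  [255, 0.0177, 0.0681, -0.003, 0],
  [255, 0.0199, 0.0763, -0.0055, 0],
])

```text
time_s: 5.1
ee_pos: [0.5, 0.0086, 0.3107]
eef_rot: [0.56, 0.432, -0.559, 0.432]
ft_force: [-0.2, -2.1, 2.1]
opening: 0.0006
```

```bash
python3 look.py 5
```

```text
5.1 [0.5    0.0086 0.3107] [-0.19 -2.09  2.09] 0.0005640121317269739
scene 170 angle via hub -42.8 via line -46.8 rmax 0.122 x -0.002
side 217 angle via hub -44.6 via line -42.9 rmax 0.124 x 0.0052
```

jog_arm([
  [255, 0.0021, 0.0079, -0.0033, 0],
  [255, 0.004, 0.0155, -0.0073, 0],
  [255, 0.0059, 0.0227, -0.012, 0],
  [255, 0.0077, 0.0294, -0.0173, 0],
  [255, 0.0093, 0.0358, -0.0232, 0],
  [255, 0.0108, 0.0416, -0.0296, 0],
  [255, 0.0117, 0.0448, -0.0337, 0],
  [255, 0.0122, 0.0469, -0.0366, 0],
  [255, 0.0122, 0.0469, -0.0366, 0],
])

```text
time_s: 6.1
ee_pos: [0.5119, 0.0551, 0.2737]
eef_rot: [-0.559, -0.433, 0.56, -0.432]
ft_force: [-0.4, 0.2, 0.6]
opening: 0.0006
```

```bash
python3 look.py 6
```

```text
6.1 [0.5119 0.0551 0.2737] [-0.36  0.18  0.56] 0.0005679881857047037
scene 165 angle via hub -10.1 via line -9.4 rmax 0.124 x -0.0019
side 337 angle via hub -12.5 via line -9.6 rmax 0.123 x 0.0054
```

View pics/6.png

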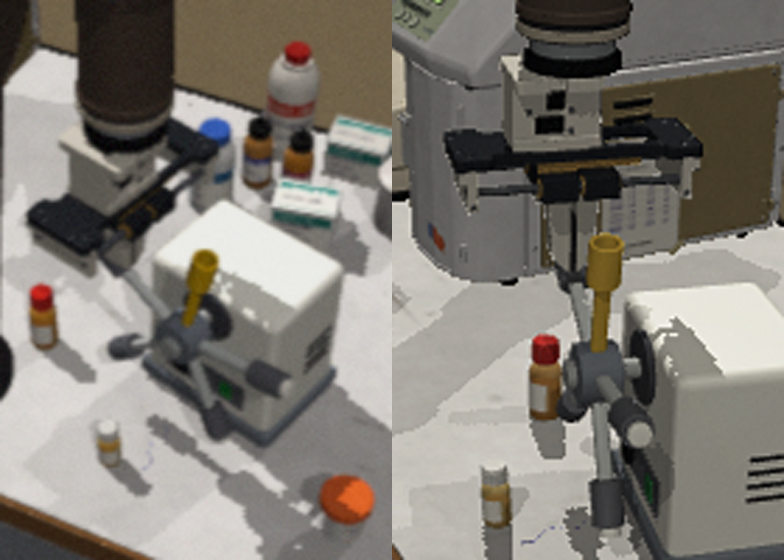

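Yellow is at about −9.5° and upright-ish; all three bystanders are in place. I'll push the last 9° slowly.

jog_arm([
  [255, 0.0005, 0.0019, -0.0028, 0],
  [255, 0.001, 0.0038, -0.0058, 0],
  [255, 0.0014, 0.0054, -0.0085, 0],
  [255, 0.0017, 0.0067, -0.011, 0],
  [255, 0.002, 0.0078, -0.0135, 0],
  [255, 0.002, 0.0078, -0.0135, 0],
  [255, 0.002, 0.0078, -0.0135, 0],
])

```text
time_s: 6.9
ee_pos: [0.514, 0.0627, 0.2605]
eef_rot: [-0.559, -0.432, 0.56, -0.432]
ft_force: [-0.1, -0.1, -0.4]
opening: 0.001
```

```bash
python3 look.py 7
```

```text
6.9 [0.514  0.0627 0.2605] [-0.13 -0.06 -0.44] 0.0009604271242317087
scene 170 angle via hub -2.0 via line -1.2 rmax 0.125 x -0.0014
side 345 angle via hub -4.1 via line -2.0 rmax 0.122 x 0.0049
```

The line fits give about −1.6°. I'll retract straight up, then check by a second method: the silhouette centre line cast onto the wheel plane.

jog_arm([
  [255, 0, 0, 0.02, 0],
  [255, 0, 0, 0.06, 0],
  [255, 0, 0, 0.1, 0],
  [255, 0, 0.04, 0.12, 0],
  [255, 0, 0.08, 0.12, 0],
  [255, 0, 0.08, 0.12, 0],
])

```text
time_s: 7.6
ee_pos: [0.5132, 0.1489, 0.3813]
eef_rot: [0.559, 0.435, -0.557, 0.434]
ft_force: [0.0, 1.0, 0.6]
opening: 0.0005
```

```bash
python3 look.py 8
python3 - <<'E'
from h import *
H=np.array([.493,-.016,.15]);ax=np.array([.968,-.252,0]);L=np.array([.252,.968,0]);N={}
for n in("scene","side"):
    p,d=snapshot(n);c=get_calibration(n);K=c["intrinsics"];T=c["T"];W=world(n,d)
    hsv=cv2.cvtColor(p,cv2.COLOR_RGB2HSV)
    m=(cv2.inRange(hsv,(15,110,50),(36,255,255))>0)&(np.linalg.norm(W-H,axis=-1)<.14)
    v,u=np.nonzero(m);v0,v1=v.min(),v.max();print(n,len(u),v0,v1)
    # row-wise centres in bar and in socket
    rows=[(r,(u[v==r].min()+u[v==r].max())/2,u[v==r].max()-u[v==r].min()+1) for r in range(v0+3,v1-1)]
    A=np.array(rows);k=np.polyfit(A[:,0],A[:,1],1)
    def ray(uu,vv): return T[:3,:3]@np.array([(uu-K[0,2])/K[0,0],-(vv-K[1,2])/K[1,1],-1])
    def hit(uu,vv):
        r=ray(uu,vv);return T[:3,3]+r*((H-T[:3,3])@ax)/(r@ax)
    a,b=[hit(np.polyval(k,r),r) for r in(v1-2,v0+4)]
    e=b-a;print("on plane",np.degrees(np.arctan2(e@L,e[2])).round(2),"foot lateral",((a-H)@L).round(4),a.round(3),b.round(3))
    N[n]=np.cross(ray(np.polyval(k,v0),v0),ray(np.polyval(k,v1),v1))
e=np.cross(N["scene"],N["side"]);e*=np.sign(e[2]);e/=np.linalg.norm(e)
print("two-view dir",e.round(3),"lateral deg",np.degrees(np.arctan2(e@L,e[2])).round(2),"axle deg",np.degrees(np.arctan2(e@ax,e[2])).round(2))
E
```

```text
7.6 [0.5132 0.1489 0.3813] [0.03 1.01 0.63] 0.0004694814741969607
scene 171 angle via hub -2.0 via line -1.4 rmax 0.125 x -0.0013
side 342 angle via hub -4.1 via line -2.1 rmax 0.123 x 0.0052
scene 205 176 249Traceback (most recent call last):
  File "<stdin>", line 9, in <module>
    return umr_minimum(a, axis, None, out, keepdims, initial, where)
ValueError: zero-size array to reduction operation minimum which has no identity
```

View pics/8.png

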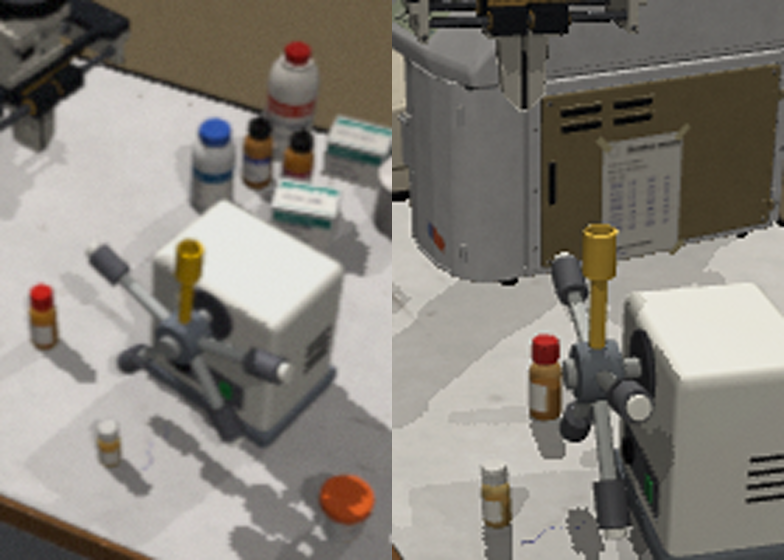

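The yellow spoke looks upright in both views (left half (188,245), right half (600,250)), and the arm is clear. I'll fix the mask, which let in a stray patch below, and rerun the check.

Run:
```python
from h import *
H=np.array([.493,-.016,.15]);ax=np.array([.968,-.252,0]);L=np.array([.252,.968,0]);N={}
for n in("scene","side"):
    p,d=snapshot(n);c=get_calibration(n);K=c["intrinsics"];T=c["T"];W=world(n,d)
    hsv=cv2.cvtColor(p,cv2.COLOR_RGB2HSV)
    m=(cv2.inRange(hsv,(15,110,50),(36,255,255))>0)&(np.linalg.norm(W-H,axis=-1)<.14)
    k,l,st,_=cv2.connectedComponentsWithStats(m.astype(np.uint8));m=l==1+st[1:,4].argmax()
    v,u=np.nonzero(m);v0,v1=v.min(),v.max();print(n,len(u),v0,v1)
    A=np.array([(r,(u[v==r].min()+u[v==r].max())/2) for r in range(v0+3,v1-1)]);k=np.polyfit(A[:,0],A[:,1],1)
    def ray(uu,vv): return T[:3,:3]@np.array([(uu-K[0,2])/K[0,0],-(vv-K[1,2])/K[1,1],-1])
    def hit(uu,vv):
        r=ray(uu,vv);return T[:3,3]+r*((H-T[:3,3])@ax)/(r@ax)
    a,b=[hit(np.polyval(k,r),r) for r in(v1-2,v0+4)]
    e=b-a;print("on plane",np.degrees(np.arctan2(e@L,e[2])).round(2),"foot lateral",((a-H)@L).round(4),a.round(3),b.round(3))
    N[n]=np.cross(ray(np.polyval(k,v0),v0),ray(np.polyval(k,v1),v1))
e=np.cross(N["scene"],N["side"]);e*=np.sign(e[2]);e/=np.linalg.norm(e)
print("two-view",e.round(3),"lateral deg",np.degrees(np.arctan2(e@L,e[2])).round(2),"axle deg",np.degrees(np.arctan2(e@ax,e[2])).round(2))
s=sense();print(s["time_s"],s["qd"].round(4))
```

```text
scene 198 176 205
on plane -1.36 foot lateral -0.0017 [ 0.493 -0.018  0.183] [ 0.492 -0.02   0.27 ]
side 360 170 214
on plane 0.74 foot lateral -0.0262 [ 0.486 -0.041  0.191] [ 0.487 -0.04   0.276]
two-view [-0.02  -0.028  0.999] lateral deg -1.86 axle deg -0.68
7.85 [ 0.0057 -0.0009  0.001  -0.0017 -0.0005  0.0001 -0.0044]
```

```bash
python3 -c "
from station import *
print(hand_in())"
```

```text
the job is handed in; nothing more can be done
None
```

I turned the wheel about 132° until the yellow spoke stood straight up, then handed the job in after about 8 s of robot time. No verdict was reported. I pushed two grey spokes leftward and down in turn with the closed fingers; the wrist force readings at the end of each move stayed below about 3 N. I then drew the fingers straight up and away to the left.

**Last checks:**
- **Yellow spoke angle:** about 1–2° to the right of vertical by most estimates (line fits to the depth points −1.4° and −2.1°, two-view silhouette −1.9°, scene view on the wheel plane −1.4°). The limit is about 6°.
- **Disagreements:**
  - The side view on the wheel plane gave +0.7°, but it sees the wheel nearly edge-on, and its line passed the hub 26 mm off to the side.
  - The side view's simple angle through the hub gave −4.1°, but that view sees mostly the spoke's right face.
- **Wheel at rest:** the reading stayed the same within 0.2° before and after I withdrew the fingers.
- **Cup and bottles:** upright and apparently unmoved in the last pictures. I judged this by eye and did not measure their positions again.
- **Arm:** clear of everything.

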